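# Make up the service parts kits for two cars

## Robot

A 6-joint arm with a two-finger parallel gripper is mounted at the origin on the work surface. World frame = base frame: x ahead of the robot, y to its left, z up, the work surface at z = 0. Lengths are in mm, angles in degrees, forces in N, time in s.
With the tool pointing down it reaches from about 350 to 850 mm from the base axis. Payload 8.1 kg.
Tool frame: the origin (TCP) lies on the centre line of the jaws, within the pads' length; the fingertips stand r.tip_extent ahead of it and the grasp point (between the pads) lies 8 mm behind it (r.tip_extent is the distance from the TCP to the fingertips, in mm); z points along the fingers, y is the direction in which the jaws open and shut (so a half turn about z gives the same grasp; the last joint's range is limited). The gripper opens to 85 mm and grips with 20 to 120 N. Pads are 22 mm wide; open, the fingers measure 114 mm over their backs; the gripper's body (76 mm by 85 mm) begins 54 mm behind the grasp point. The pads swing forward as they close: fully open they stand 13 mm farther back than shut.
Start: joints at [62.945, 7.471, 85.268, -0, 87.261, -4.893], TCP at [226.315, 555.686, 242.292] pointing down, gripper open.
Joint ranges: [-169.43, 169.43], [-51.17, 129.36], [1.28, 143.12], [-76.62, 256.62], [0, 156.53], [-152.29, 152.29]. Speed limits (degrees/s): [136.94, 136.94, 159.86, 180, 180, 180].

## Interface

Orientations are given as [roll, pitch, yaw] about the fixed x, y, z axes, in that order (R = Rz(yaw) Ry(pitch) Rx(roll)).
In Python, from bench import sense, optics, hand_in, spotter, r gives the robot as it stands.
- The arm moves only by the tool apply_moves, never from a script. Its argument "series" is a list of rows, each a list of 3 entries, a list of its own where there are three numbers: the opening, from 0 (shut) to 1 (fully open), then the shift along the world's x, y, z in m, then the turn about the world's z in rad. In form: [[grip, [x, y, z], turn], ...]. A call has 1 to 5 rows; each row is the pose to reach, as a shift and turn from the pose measured when the call began; what a row does not reach only later rows make up. A row lasts 1/8 s, in which the tool goes at most 62.5 mm and 10.7 degrees, less where a joint would pass 70% of its speed; a pose out of reach is approached as far as the arm can. A call with a gripper value outside its range is refused whole. The fingers move at their own pace and stop on an object; "grip_force" is the grip in N (left out, the last holds). Time passes only in rows, so rows that repeat a pose let the fingers close. It gives the time, the measured TCP pose, the force and the opening at its end, in the units of the state.
- sense(): the state, without advancing time (a new reading comes with each control period).
- optics.snapshot(name): name is "side" or "top"; returns a dict with "color" (384x512x3 uint8, blue, green, red), "intrinsics" (3x3 intrinsics, pixels), "distortion" ([k1, k2, p1, p2, k3] as OpenCV has them; the pictures are not rectified), "rvec" (rotation vector, rad) and "tvec" (3), from world to camera coordinates, as OpenCV has them. Camera axes: x right, y down, z forward; pixel columns grow to the right and rows downward; lengths in mm; the calibration is good to about 2 mm. A picture is of the moment at which its call begins. There is no depth.
- hand_in(): hands the job in, once; it reports no verdict.
Trained networks look in a picture, given as the dict that the camera call returned (one of the last four; its "shot" number tells which), for a name from the list of things; names that differ only in an ending like _2 or _b are one class to them, and where a whole thing is asked for, a point or a joint stands for the part that bears it (a point fixed in the world has none). Each returns a list of dicts, best first, with "p" (0 to 1); they miss things now and then, are a little off and sometimes report something else, mostly with a low value. They report only what shows in the picture. A call takes as long as a camera call. They do not tell look-alikes from the thing itself.
- spotter.search_frame(picture, query): "xyz" ([x, y, z] in mm, in the coordinates of the camera as it stood for that picture, good to about 4 mm: the middle of the surface that is visible of it).
- spotter.masks_of(picture, query): "mask" (384x512 bool, what is visible of it).
The state is a dict: "time": time; "joint_pos": joint angles; "qd": joint speeds; "joint_efforts": joint torques, N m; "tool_pos": TCP position; "tcp_rot": TCP orientation; "ft_force": force on the tool from outside, world axes, zero at the start; "wrist_torque": the same for the moment, N m; "finger_gap": finger opening in mm.
Only numpy, scipy, OpenCV 4.12 (cv2) and the standard library are available. Lean on these libraries where they do the work, as an engineer would, in place of code of your own. Each camera call takes 0.05 s, during which the arm holds its last target.

## Task

Make up the parts kits for the two cars waiting for service: the rectangular tray gets the spin-on oil filter, the smooth idler pulley and the ignition coil, the coil lying flat along the tray's long side; the round dish gets the pleated cartridge oil filter and the ribbed alternator pulley. Everything goes down flat on the floor of its tray or dish, nothing on top of anything else, with the filters and pulleys the same way up as they stand now; set them down, do not drop them. Leave the wheel bearing and the deep socket where they are.

Things in the scene. Friction and masses are not known exactly. Their poses are not given: they have to be found in the camera images.
- kit_tray: Open rectangular pressed-steel parts tray, 160 x 216 mm outside, fixed to the bench. Origin: centre of its underside. x runs across the short side, y along the long (216 mm) side, z up. Flat inner floor 154 x 210 mm at z = 3 mm; walls 3 mm thick with their top at 18 mm (rolled rim to about 20 mm).
- parts_dish: Round steel parts dish, 170 mm over the rim, fixed to the bench. Origin: centre of its underside, z up. Flat inner floor about 144 mm across at z = 3 mm; the wall flares from there to the rim, 24 mm high (rolled rim to 26 mm).
- spin_filter_mid (a point): Spin-on oil filter: plain white painted steel canister with a closed, fluted domed top, 60 mm in diameter and 75 mm high, about 0.28 kg, standing upright. This point is its centre, half-way up (37.5 mm above its base); z up.
- cartridge_filter_mid (a point): Cartridge oil filter element: pleated paper cylinder with black end rings and an open hole down the middle, 54 mm in diameter and 66 mm high, about 0.12 kg, standing upright. This point is its centre, half-way up (33 mm above its base); z up.
- idler_pulley_mid (a point): Smooth idler pulley: flat black plastic belt roller with a smooth rim and a steel ball bearing and small bolt hole in the middle, 60 mm in diameter and 28 mm high, about 0.22 kg, lying on its flat face (axis upright). This point is its centre, half-way up (14 mm above its base); z up along its axis.
- ribbed_pulley_mid (a point): Ribbed alternator pulley: bare steel pulley with six grooves round it, 52 mm in diameter over the lowest 31 mm, then a narrower collar 39 mm in diameter up to 40 mm with a splined bore, about 0.30 kg, standing on its flat end with the collar up. This point is its centre, half-way up (20 mm above its base); z up along its axis.
- ignition_coil_mid (a point): Pencil ignition coil, 130 mm long, 0.2 kg, lying flat: black box-shaped head (44 long, 28 wide, 26 high) at its -x end, grey tube 22 mm thick in the middle, black rubber boot 26 mm thick at its +x end. This point is on the tube, half-way along the coil, near its balance point, 13 mm above its underside; the tube runs 20 mm from here to the head and 45 mm to the boot. x along the coil, z up.
- wheel_bearing_mid (a point): Wheel bearing, not wanted today: bare steel ring with a wide 37 mm bore, 64 mm in diameter and 36 mm high, lying on its flat face. This point is its centre, half-way up (18 mm above its base).
- deep_socket_mid (a point): Deep socket, not wanted today: slim bright steel tube, 28 mm in diameter and 80 mm high, standing on end. This point is its centre, half-way up (40 mm above its base).
Things that resemble listed ones, but are neither listed nor needed, are in the scene too. Leave any pink or yellow look-alike of the part that bears cartridge_filter_mid alone.

How it is judged (in metres and radians):
At the end, for the whole second after the job is handed in: Each thing at rest, released, on the floor of its own tray or dish (height within 5 mm), inside the walls, within 0.12 rad of upright (coil: of flat); coil within 0.35 rad of the tray's long side, either way round (angle between each of spin_filter_mid, cartridge_filter_mid, idler_pulley_mid, ribbed_pulley_mid, ignition_coil_mid's own z axis and vertical below 0.12 rad and z of spin_filter_mid in the frame of kit_tray between 0.0355 and 0.0455 m and linear speed of each of spin_filter, cartridge_filter, idler_pulley, ribbed_pulley, ignition_coil below 0.02 m/s and angular speed of each of spin_filter, cartridge_filter, idler_pulley, ribbed_pulley, ignition_coil below 0.3 rad/s and x of spin_filter_mid in the frame of kit_tray between -0.05 and 0.05 m and y of spin_filter_mid in the frame of kit_tray between -0.08 and 0.08 m and z of cartridge_filter_mid in the frame of parts_dish between 0.031 and 0.041 m and horizontal distance between each of cartridge_filter_mid, ribbed_pulley_mid and parts_dish below 0.056 m and z of idler_pulley_mid in the frame of kit_tray between 0.012 and 0.022 m and x of idler_pulley_mid in the frame of kit_tray between -0.05 and 0.05 m and y of idler_pulley_mid in the frame of kit_tray between -0.08 and 0.08 m and z of ribbed_pulley_mid in the frame of parts_dish between 0.018 and 0.028 m and z of ignition_coil_mid in the frame of kit_tray between 0.011 and 0.021 m and x of ignition_coil_mid in the frame of kit_tray between -0.066 and 0.066 m and y of ignition_coil_mid in the frame of kit_tray between -0.046 and 0.046 m and angle between the x axis of ignition_coil_mid and the y axis of kit_tray, either way round below 0.35 rad); the robot touches nothing.
It fails at once if the wheel bearing is moved by more than 20 mm or knocked over (distance of wheel_bearing_mid from where it was at the start of the episode above 0.02 m or angle between wheel_bearing_mid's own z axis and vertical above 0.5 rad).
It fails at once if the deep socket is moved by more than 20 mm or knocked over (distance of deep_socket_mid from where it was at the start of the episode above 0.02 m or angle between deep_socket_mid's own z axis and vertical above 0.5 rad).
It fails at once if a part is dropped or thrown: moving faster than 0.6 m/s (a fall of about 18 mm) while out of the gripper's fingers ((linear speed of spin_filter above 0.6 m/s and contact force between the fingers and spin_filter below 0.01 N) or (linear speed of cartridge_filter above 0.6 m/s and contact force between the fingers and cartridge_filter below 0.01 N) or (linear speed of idler_pulley above 0.6 m/s and contact force between the fingers and idler_pulley below 0.01 N) or (linear speed of ribbed_pulley above 0.6 m/s and contact force between the fingers and ribbed_pulley below 0.01 N) or (linear speed of ignition_coil above 0.6 m/s and contact force between the fingers and ignition_coil below 0.01 N)).
It also fails if it takes over 134 s, if anything falls off the work surface, if the arm or the gripper's body presses on something with over 40 N, if the wrist force passes 120 N, or if a joint passes its speed limit or range.

## Working session

There is one attempt and no reset: what is moved stays moved. The work goes in short steps, Python scripts to look and compute and a tool call to move; the robot and the scene stay as the last step left them, time stands still between calls to the robot, and variables do not carry over. Pictures are saved under pics/ and viewed, and the job is handed in when it is done.

Besides the shell and the picture viewer there is one more tool, called as name([rows], argument=value, ...), one row to a line, values as JSON. apply_moves: Moves the arm, as the interface text tells. Its arguments: {"type":"object","properties":{"series":{"type":"array"},"grip_force":{"type":"number"}},"required":["series"]}

```bash
mkdir -p pics; ls; python3 - <<'E'
from bench import sense, optics, spotter, r
import cv2,json
print(r.tip_extent); print(sense())
for n in ["side","top"]:
    s=optics.snapshot(n); cv2.imwrite(f"pics/{n}0.png",s["color"]); print(n,s["intrinsics"],s["distortion"],s["rvec"],s["tvec"],s["shot"])
E
```

```text
pics
11.0
{'time': 0.0, 'joint_pos': array([ 6.29454076e+01,  7.51395123e+00,  8.53309403e+01, -2.95090468e-04,
        8.72610045e+01, -4.89248203e+00]), 'qd': array([ 0.00161373, -0.01741268,  0.04243863, -0.01233048, -0.03263843,
       -0.02241389]), 'joint_efforts': array([-1.72950618e-03, -5.69396031e+01, -5.00549948e+01, -5.70486081e-04,
        1.50756910e-02,  3.92947499e-06]), 'tool_pos': array([226.06747871, 555.20250563, 241.24055102]), 'tcp_rot': array([-1.79894465e+02, -8.73780962e-03,  1.57837896e+02]), 'ft_force': array([ 0.11441109,  0.13822611, -0.04756655]), 'wrist_torque': array([ 0.02738421,  0.03486053, -0.05591508]), 'finger_gap': 85.29424033232524}
side [[412.08143228   0.         255.11654556]
 [  0.         412.08143228 196.72905334]
 [  0.           0.           1.        ]] [-0.14818792  0.          0.          0.          0.        ] [ 1.99720655 -0.73215727  0.40930499] [-325.63888882  199.32224428 1049.06590304] 1
top [[414.42275731   0.         248.68824089]
 [  0.         414.42275731 199.01912992]
 [  0.           0.           1.        ]] [0.01094501 0.         0.         0.         0.        ] [ 2.13040575 -2.1189165   0.17780011] [  1.7826666  451.641924   988.81196941] 2
```

View pics/side0.png

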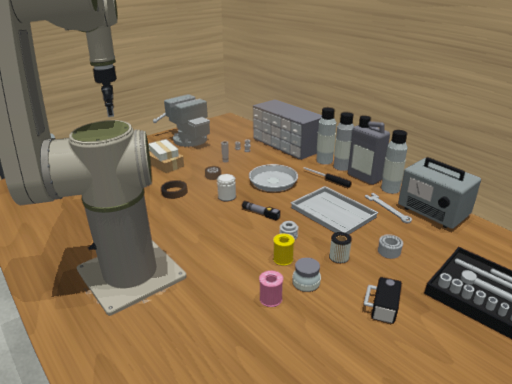

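View pics/top0.png

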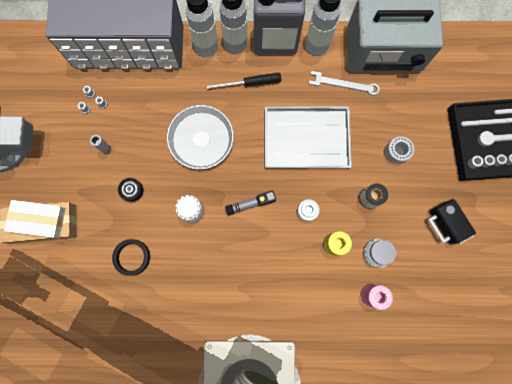

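```bash
cat > h.py <<'E'
from bench import sense, optics, spotter, r
import cv2, numpy as np
def toworld(s,p):
    R=cv2.Rodrigues(np.array(s["rvec"],float))[0]
    return R.T@(np.array(p,float)-np.array(s["tvec"],float).ravel())
def ray(s,uv,z):
    R=cv2.Rodrigues(np.array(s["rvec"],float))[0]
    q=cv2.undistortPoints(np.array([[uv]],float),np.array(s["intrinsics"]),np.array(s["distortion"]))[0,0]
    c=-R.T@np.array(s["tvec"],float).ravel(); d=R.T@np.array([q[0],q[1],1.])
    return c+d*(z-c[2])/d[2]
def proj(s,P):
    return cv2.projectPoints(np.array(P,float).reshape(-1,3),np.array(s["rvec"],float),np.array(s["tvec"],float),np.array(s["intrinsics"]),np.array(s["distortion"]))[0][:,0]
E
python3 - <<'E'
from h import *
np.set_printoptions(precision=1,suppress=True)
N="kit_tray parts_dish spin_filter_mid cartridge_filter_mid idler_pulley_mid ribbed_pulley_mid ignition_coil_mid wheel_bearing_mid deep_socket_mid".split()
for c in ["top","side"]:
    s=optics.snapshot(c)
    for n in N:
        for d in spotter.search_frame(s,n)[:4]:
            print(c,n,round(d["p"],2),toworld(s,d["xyz"]),proj(s,toworld(s,d["xyz"]))[0])
E
```

```text
top kit_tray 0.86 [ 626.1 -148.7    5.1] [307.3 136.4]
top parts_dish 0.74 [ 426.9 -138.4   29.8] [305.9 209.8]
top parts_dish 0.66 [626.6 137.1   4.4] [198.9 136. ]
top spin_filter_mid 0.83 [422.5 147.4  75.3] [188.5 208.1]
top cartridge_filter_mid 0.88 [ 460.  -304.8   60.7] [376.  194.7]
top cartridge_filter_mid 0.75 [ 343.3 -212.    64.7] [339.5 242.6]
top cartridge_filter_mid 0.64 [ 216.9 -294.2   64.8] [377.  297.6]
top idler_pulley_mid 0.71 [478.4 302.8  24.1] [131.1 189.2]
top ribbed_pulley_mid 0.7 [ 425.3 -140.4   32. ] [306.8 210.3]
top ignition_coil_mid 0.61 [441.3  -4.9  22. ] [252.3 204.3]
top deep_socket_mid 0.51 [585.4 375.1  66.7] [ 99.4 143.3]
side parts_dish 0.84 [634.  146.1   7.9] [273.3 176.7]
side spin_filter_mid 0.75 [416.1 127.1  50.1] [227.7 187.6]
side cartridge_filter_mid 0.87 [ 446.4 -315.3   53.1] [339.4 245.6]
side cartridge_filter_mid 0.85 [ 331.  -226.6   51.7] [283.6 248.2]
side cartridge_filter_mid 0.7 [ 208.4 -308.1   52.4] [269.  285.8]
side idler_pulley_mid 0.57 [474.5 295.9  28.8] [213.1 170.5]
side ribbed_pulley_mid 0.48 [ 427.4 -155.3   34.2] [290.9 227.9]
side ribbed_pulley_mid 0.42 [ 569.8 -386.    33.9] [388.3 244.9]
side ignition_coil_mid 0.89 [445.7 -22.1  19.8] [264.8 210.9]
side wheel_bearing_mid 0.94 [ 567.8 -389.4   30.5] [388.7 246.7]
side deep_socket_mid 0.54 [587.3 375.4  49.4] [224.9 150.2]
```

```bash
cat > fit.py <<'E'
from h import *
from scipy.optimize import minimize
def cyl(x,y,prof):
    a=np.linspace(0,2*np.pi,48,endpoint=False)
    return np.vstack([np.c_[x+R*np.cos(a),y+R*np.sin(a),np.full(48,z)] for R,z in prof])
def sil(s,P):
    m=np.zeros((384*4,512*4),np.uint8)
    h=cv2.convexHull(((proj(s,P)+0.5)*4).astype(np.float32)).astype(np.int32)
    cv2.fillConvexPoly(m,h,1); return cv2.resize(m.astype(np.float32),(512,384),interpolation=cv2.INTER_AREA)
def getmask(s,name,near):
    best=None
    for d in spotter.masks_of(s,name):
        m=d["mask"]
        if m.sum()==0: continue
        ys,xs=np.nonzero(m); uv=np.array([xs.mean(),ys.mean()])
        e=np.linalg.norm(uv-proj(s,near)[0])
        if e<14 and (best is None or d["p"]>best[1]): best=(m,d["p"])
    return best
def fitc(shots,name,x0,prof,cams=("top","side")):
    h=max(z for _,z in prof); out=[]
    ms={c:getmask(shots[c],name,[*x0,h/2]) for c in cams}
    def cost(q,cs):
        v=0
        for c in cs:
            if ms[c] is None: continue
            M=ms[c][0].astype(float); S=sil(shots[c],cyl(q[0],q[1],prof))
            v+=1-np.minimum(M,S).sum()/np.maximum(M,S).sum()
        return v
    for cs in (cams,)+tuple((c,) for c in cams):
        if all(ms[c] is None for c in cs): continue
        rs=[minimize(cost,np.array(x0)+o,args=(cs,),method="Nelder-Mead",options=dict(initial_simplex=np.array(x0)+o+np.array([[0,0],[8,0],[0,8]]),xatol=.1,fatol=1e-4)) for o in ([0,0],[5,-5])]
        rr=min(rs,key=lambda r:r.fun); out.append((cs,rr.x.round(1),round(rr.fun,3)))
    return out
PROF=dict(spin_filter_mid=[(30,0),(30,65),(22,75)],cartridge_filter_mid=[(27,0),(27,66)],idler_pulley_mid=[(30,0),(30,28)],ribbed_pulley_mid=[(26,0),(26,31),(19.5,40)],wheel_bearing_mid=[(32,0),(32,36)],deep_socket_mid=[(14,0),(14,80)],parts_dish=[(72,3),(85,25)])
E
python3 - <<'E'
from fit import *
S={c:optics.snapshot(c) for c in ("top","side")}
X=dict(spin_filter_mid=(419,140),cartridge_filter_mid=(450,-312),idler_pulley_mid=(477,300),ribbed_pulley_mid=(427,-147),wheel_bearing_mid=(570,-388),deep_socket_mid=(586,375),parts_dish=(630,140))
for n,x in X.items(): 
    for o in fitc(S,n,x,PROF[n]): print(n,o)
# tray corners
t=S["top"]; m=getmask(t,"kit_tray",[630,-150,5])
if m: 
    c,_=cv2.findContours(m[0].astype(np.uint8),0,1); c=max(c,key=len); rr=cv2.minAreaRect(c); b=cv2.boxPoints(rr); print(rr,[ray(t,p,18)[:2].round(1) for p in b])
for c,n in (("top","t"),("side","s")):
    for d in spotter.masks_of(S[c],"ignition_coil_mid")[:1]:
        cc,_=cv2.findContours(d["mask"].astype(np.uint8),0,1); cc=max(cc,key=len); rr=cv2.minAreaRect(cc); b=cv2.boxPoints(rr); print("coil",c,d["p"],rr,[ray(S[c],p,13)[:2].round(1) for p in b])
im=S["top"]["color"]
a=cv2.resize(im[90:270,90:290],None,fx=4,fy=4,interpolation=cv2.INTER_CUBIC)[:, :800]; cv2.imwrite("pics/za.png",cv2.resize(a,(660,594)))
b=cv2.resize(im[90:270,250:420],(567,600),interpolation=cv2.INTER_CUBIC); cv2.imwrite("pics/zb.png",b)
im=S["side"]["color"]
cv2.imwrite("pics/zc.png",cv2.resize(im[130:290,150:350],(750,600),interpolation=cv2.INTER_CUBIC))
E
```

```text
spin_filter_mid (('top', 'side'), array([426.7, 151.8]), np.float64(0.205))
spin_filter_mid (('top',), array([425.8, 151.7]), np.float64(0.057))
spin_filter_mid (('side',), array([433.1, 155.7]), np.float64(0.082))
cartridge_filter_mid (('top', 'side'), array([ 461.1, -306.1]), np.float64(0.159))
cartridge_filter_mid (('top',), array([ 459.7, -305.1]), np.float64(0.083))
cartridge_filter_mid (('side',), array([ 463.3, -305.1]), np.float64(0.039))
idler_pulley_mid (('top', 'side'), array([479.4, 307.9]), np.float64(0.154))
idler_pulley_mid (('top',), array([478.9, 307.6]), np.float64(0.063))
idler_pulley_mid (('side',), array([481.2, 308.8]), np.float64(0.082))
ribbed_pulley_mid (('top', 'side'), array([ 427.4, -144.2]), np.float64(0.387))
ribbed_pulley_mid (('top',), array([ 426.5, -143.7]), np.float64(0.041))
ribbed_pulley_mid (('side',), array([ 432.2, -141.7]), np.float64(0.29))
wheel_bearing_mid (('top', 'side'), array([ 586.8, -381.5]), np.float64(0.179))
wheel_bearing_mid (('top',), array([ 586.7, -381.6]), np.float64(0.066))
wheel_bearing_mid (('side',), array([ 588.6, -380.8]
[... 284 characters left out ...]
), np.float64(0.158))
parts_dish (('top',), array([618.4, 132.3]), np.float64(0.056))
parts_dish (('side',), array([621., 130.]), np.float64(0.098))
((307.5, 137.0), (62.0, 85.0), 90.0) [array([705.2, -37.1]), array([ 705.5, -260.7]), array([ 537.5, -254.7]), array([536.7, -37. ])]
coil top 0.72 ((249.72479248046875, 202.58258056640625), (11.685481071472168, 50.86058044433594), 73.3007583618164) [array([442.5,  68. ]), array([481., -56.]), array([452. , -64.4]), array([413.8,  59. ])]
coil side 0.57 ((260.85296630859375, 210.08827209472656), (40.01837158203125, 11.399173736572266), 14.03624439239502) [array([394.8,  36.8]), array([443.4,  83.9]), array([498.5, -42.1]), array([449.4, -82.2])]
```

View pics/za.png

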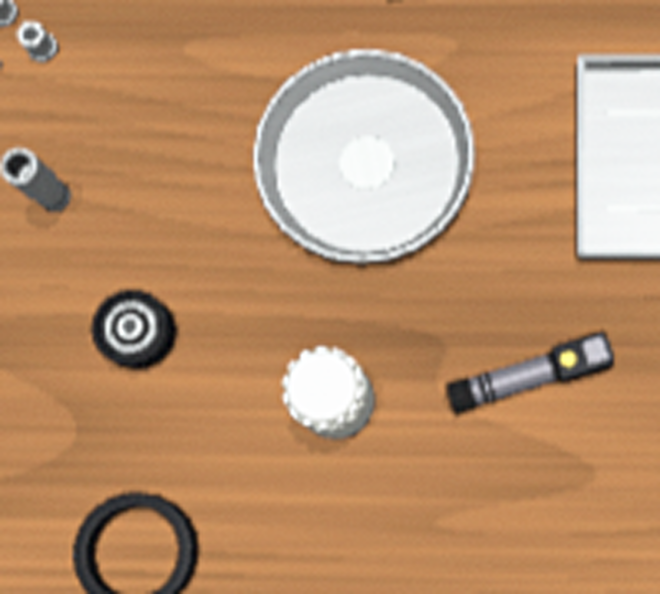

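View pics/zb.png

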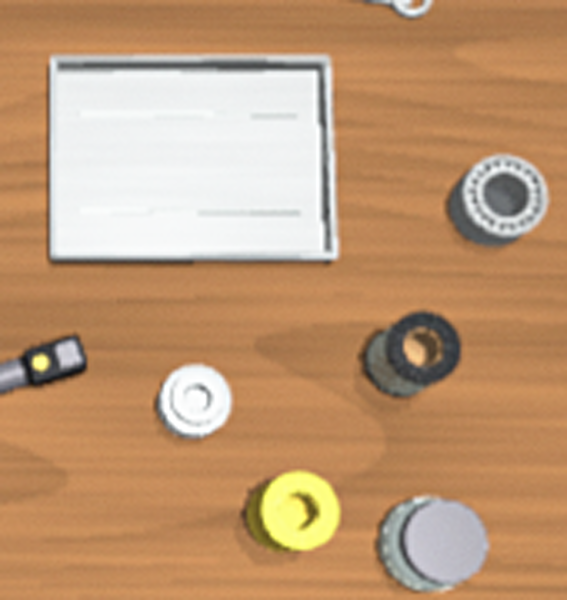

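View pics/zc.png

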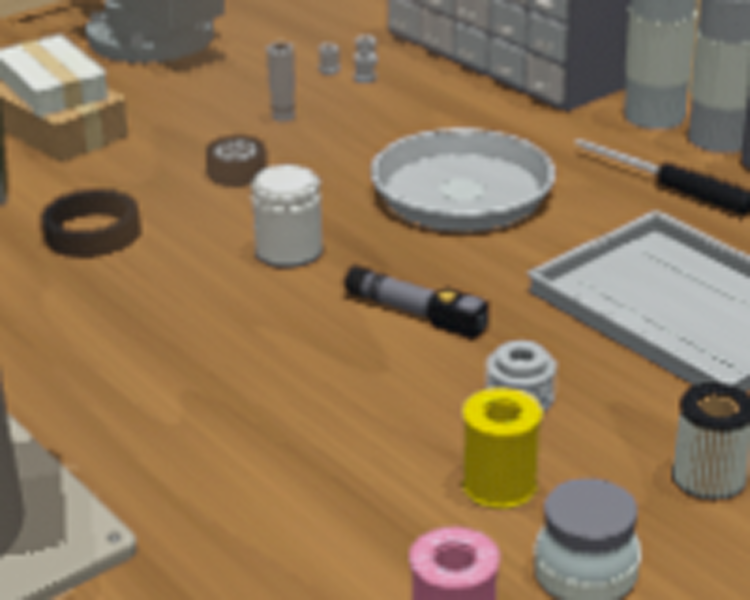

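apply_moves([
  [1,[0.202,-0.402,-0.08],0.387],
  [1,[0.202,-0.402,-0.08],0.387],
  [1,[0.202,-0.402,-0.08],0.387],
  [1,[0.202,-0.402,-0.08],0.387],
  [1,[0.202,-0.402,-0.08],0.387],
], grip_force=50)

```text
time: 2.68
tool_pos: [363.9, 281.7, 188.1]
tcp_rot: [180.0, 0.1, -180.0]
ft_force: [0.8, 0.5, -0.1]
finger_gap: 85.2
```

apply_moves([
  [1,[0.064,-0.129,-0.03],0],
  [1,[0.064,-0.129,-0.03],0],
  [1,[0.064,-0.129,-0.03],0],
  [1,[0.064,-0.129,-0.03],0],
])

```text
time: 3.18
tool_pos: [428.2, 151.2, 157.8]
tcp_rot: [180.0, 0.0, 179.8]
ft_force: [-0.6, 0.2, 1.0]
finger_gap: 85.3
```

```bash
python3 - <<'E'
from h import *
print(sense()["tool_pos"],sense()["tcp_rot"])
for c in ("side","top"):
    s=optics.snapshot(c); im=s["color"]; u,v=proj(s,[428,153,70])[0].astype(int)
    print(u,v); cv2.imwrite(f"pics/{c}1.png",cv2.resize(im[max(v-80,0):v+60,max(u-90,0):u+90],None,fx=4,fy=4,interpolation=cv2.INTER_CUBIC))
E
```

```text
[428.17553159 151.17463231 157.75578122] [1.79987977e+02 1.94732741e-02 1.79839500e+02]
225 178
186 206
```

View pics/side1.png

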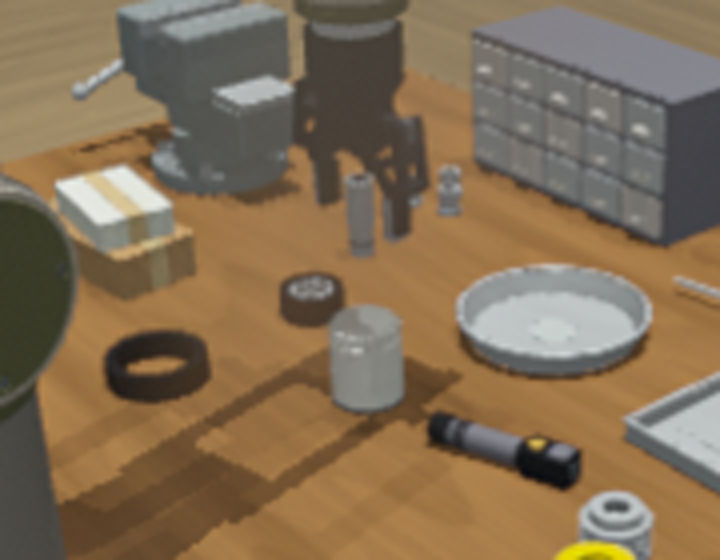

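View pics/top1.png

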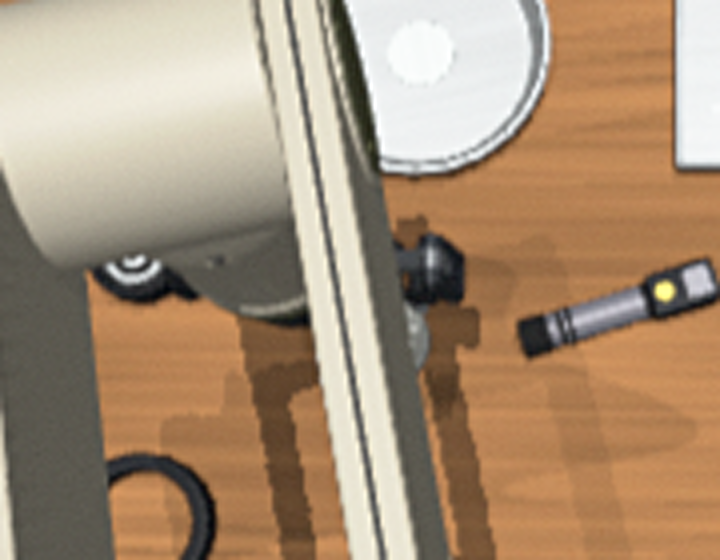

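```bash
python3 - <<'E'
from h import *
s=optics.snapshot("side")
for z in (140,147,155,162):
    print(z,[(proj(s,[428,151+d,z])[0]-np.array([135,98]))*4 for d in (50,-50)])
E
```

```text
140 [array([324.24441132, 224.68616191]), array([398.46042845, 264.71586262])]
147 [array([323.79059728, 216.88127492]), array([398.17223563, 256.59096226])]
155 [array([323.27052434, 207.91561043]), array([397.8417461, 247.2539257])]
162 [array([322.81422252, 200.03046856]), array([397.5515875 , 239.03885213])]
```

apply_moves([
  [1,[0.0,0.002,-0.06],0],
  [1,[0.0,0.002,-0.11],0],
  [1,[0.0,0.002,-0.125],0],
  [1,[0.0,0.002,-0.125],0],
])

```text
time: 3.82
tool_pos: [427.2, 156.1, 33.5]
tcp_rot: [180.0, -0.0, -179.9]
ft_force: [0.2, -0.3, 0.4]
finger_gap: 85.2
```

apply_moves([
  [0.5,[0,0,0],0],
  [0.5,[0,0,0],0],
  [0.5,[0,0,0],0],
  [0.5,[0,0,0],0],
  [0.5,[0,0,0],0],
])

```text
time: 4.45
tool_pos: [429.4, 156.6, 36.3]
tcp_rot: [179.9, 0.2, -179.9]
ft_force: [-1.5, -0.9, 7.5]
finger_gap: 59.3
```

apply_moves([
  [0.5,[0,0,0],0],
  [0.5,[0,0,0.01],0],
  [0.5,[0,0,0.04],0],
  [0.5,[0,0,0.08],0],
  [0.5,[0,0,0.08],0],
])

```text
time: 5.08
tool_pos: [432.3, 157.3, 120.6]
tcp_rot: [179.8, 0.7, -179.9]
ft_force: [0.5, -0.1, -1.8]
finger_gap: 59.4
```

```bash
python3 - <<'E'
from h import *
print(sense())
for c in ("side",):
    s=optics.snapshot(c); im=s["color"]; u,v=proj(s,[428,153,70])[0].astype(int)
    cv2.imwrite(f"pics/{c}2.png",cv2.resize(im[max(v-80,0):v+60,max(u-90,0):u+90],None,fx=4,fy=4,interpolation=cv2.INTER_CUBIC))
E
```

```text
{'time': 5.075, 'joint_pos': array([ 1.35786787e+01, -9.98733320e+00,  1.15481347e+02,  3.49989724e-02,
        7.38111055e+01, -7.65710173e+01]), 'qd': array([-0.06539767,  2.41108457,  3.3303327 , -0.0222633 , -2.37109755,
       -0.05485705]), 'joint_efforts': array([ 1.03831398e-01, -3.98277676e+01, -4.84832668e+01,  9.36713826e-03,
        9.14491899e-01, -3.09647851e-05]), 'tool_pos': array([432.26402533, 157.29120591, 120.63742803]), 'tcp_rot': array([ 179.80580705,    0.66804481, -179.86099024]), 'ft_force': array([ 0.52905261, -0.11072437, -1.75202821]), 'wrist_torque': array([-0.01973063, -0.01664412, -0.03868828]), 'finger_gap': 59.351056641809265}
```

View pics/side2.png

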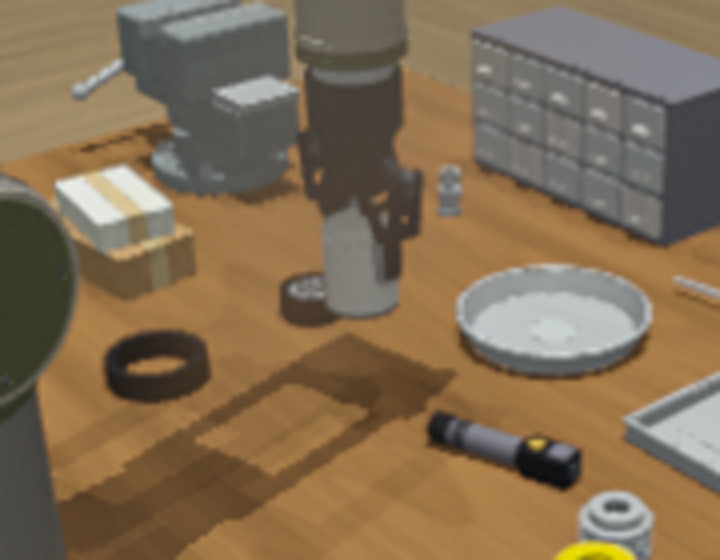

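apply_moves([
  [0.5,[0.233,-0.356,0.02],0],
  [0.5,[0.233,-0.356,0.02],0],
  [0.5,[0.233,-0.356,0.02],0],
  [0.5,[0.233,-0.356,0.02],0],
  [0.5,[0.233,-0.356,0.02],0],
])

```text
time: 5.75
tool_pos: [601.0, -105.6, 130.5]
tcp_rot: [179.8, 0.3, -179.9]
ft_force: [0.6, 0.6, -2.1]
finger_gap: 59.3
```

apply_moves([
  [0.5,[0.03,-0.05,0],0],
  [0.5,[0.05,-0.08,0],0],
  [0.5,[0.064,-0.094,-0.02],0],
  [0.5,[0.064,-0.094,-0.06],0],
  [0.5,[0.064,-0.094,-0.06],0],
])

```text
time: 6.38
tool_pos: [660.3, -198.0, 63.5]
tcp_rot: [179.5, -0.3, -179.9]
ft_force: [-1.3, 0.8, -3.7]
finger_gap: 59.2
```

```bash
python3 - <<'E'
from h import *
print(sense()["tool_pos"])
for c in ("side","top"):
    s=optics.snapshot(c); im=s["color"]; u,v=proj(s,[630,-150,20])[0].astype(int)
    cv2.imwrite(f"pics/{c}3.png",cv2.resize(im[max(v-80,0):v+60,max(u-90,0):u+90],None,fx=4,fy=4,interpolation=cv2.INTER_CUBIC))
E
```

```text
[ 660.30589634 -198.00263126   63.46686184]
```

View pics/side3.png

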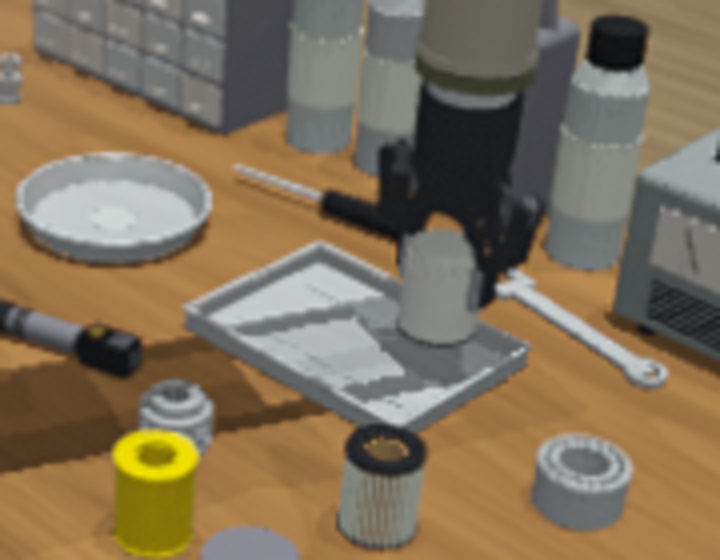

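View pics/top3.png

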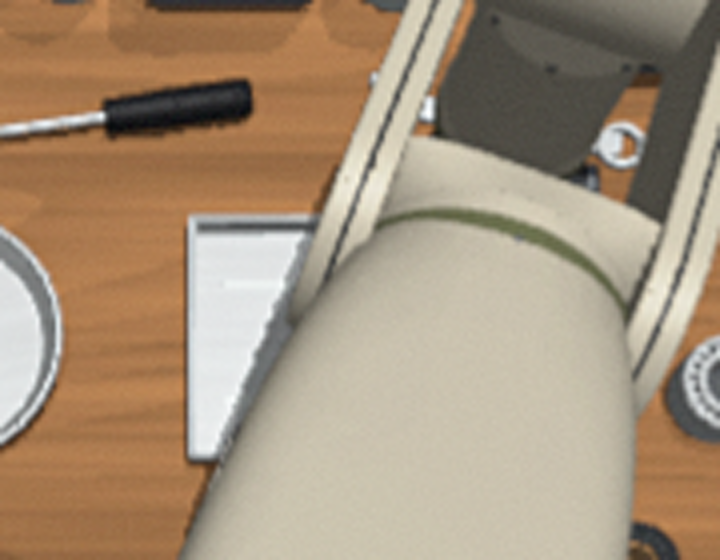

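apply_moves([
  [0.5,[0.004,-0.001,-0.008],0],
  [0.5,[0.004,-0.001,-0.016],0],
  [0.5,[0.004,-0.001,-0.02],0],
  [0.5,[0.004,-0.001,-0.022],0],
  [0.5,[0.004,-0.001,-0.022],0],
])

```text
time: 7.1
tool_pos: [667.8, -199.9, 47.3]
tcp_rot: [179.7, 0.2, -179.9]
ft_force: [0.3, -0.8, -3.8]
finger_gap: 58.9
```

apply_moves([
  [0.5,[-0.001,0,-0.002],0],
  [0.5,[-0.001,0,-0.004],0],
  [0.5,[-0.001,0,-0.006],0],
  [0.5,[-0.001,0,-0.007],0],
])

```text
time: 7.6
tool_pos: [666.7, -199.9, 40.0]
tcp_rot: [179.7, 0.1, -179.9]
ft_force: [-0.0, -0.5, -3.0]
finger_gap: 58.9
```

apply_moves([
  [0.5,[0,0,-0.001],0],
  [0.5,[0,0,-0.002],0],
  [0.5,[0,0,-0.002],0],
])

```text
time: 7.98
tool_pos: [666.8, -199.9, 39.4]
tcp_rot: [179.7, 0.2, -179.9]
ft_force: [-5.9, 2.1, 8.0]
finger_gap: 59.0
```

apply_moves([
  [0.77,[0,0,0],0],
  [0.77,[0,0,0],0],
  [0.77,[0,0,0],0],
])

```text
time: 8.35
tool_pos: [667.0, -199.9, 39.5]
tcp_rot: [179.7, 0.2, -179.9]
ft_force: [-0.6, -0.5, -0.7]
finger_gap: 65.6
```

apply_moves([
  [0.77,[0,0,0.02],0],
  [0.77,[0,0,0.06],0],
  [0.77,[0,0,0.11],0],
  [1,[0,0,0.11],0],
])

```text
time: 8.85
tool_pos: [670.8, -201.4, 158.3]
tcp_rot: [180.0, 0.8, -179.9]
ft_force: [0.3, -0.3, 0.7]
finger_gap: 81.5
```

```bash
python3 - <<'E'
from h import *
print(sense()["tool_pos"])
for c in ("side",):
    s=optics.snapshot(c); im=s["color"]; u,v=proj(s,[630,-150,20])[0].astype(int)
    cv2.imwrite(f"pics/{c}4.png",cv2.resize(im[max(v-80,0):v+60,max(u-90,0):u+90],None,fx=4,fy=4,interpolation=cv2.INTER_CUBIC))
E
```

```text
[ 670.83606415 -201.37504808  158.27901283]
```

View pics/side4.png

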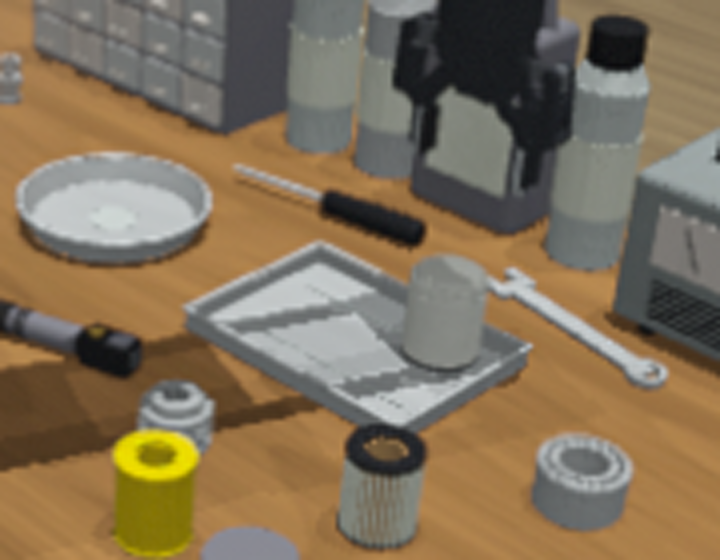

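apply_moves([
  [1,[-0.191,0.509,-0.02],0],
  [1,[-0.191,0.509,-0.02],0],
  [1,[-0.191,0.509,-0.02],0],
  [1,[-0.191,0.509,-0.02],0],
  [1,[-0.191,0.509,-0.02],0],
])

```text
time: 9.52
tool_pos: [556.6, 94.5, 140.3]
tcp_rot: [179.9, 0.5, -179.9]
ft_force: [1.3, 0.9, 0.8]
finger_gap: 85.5
```

apply_moves([
  [1,[-0.076,0.213,-0.03],0],
  [1,[-0.076,0.213,-0.03],0],
  [1,[-0.076,0.213,-0.03],0],
  [1,[-0.076,0.213,-0.05],0],
  [1,[-0.076,0.213,-0.06],0],
])

```text
time: 10.15
tool_pos: [477.5, 309.5, 77.9]
tcp_rot: [180.0, 0.3, -179.6]
ft_force: [0.6, -0.2, -0.5]
finger_gap: 85.5
```

apply_moves([
  [1,[0.002,-0.001,-0.03],0],
  [1,[0.002,-0.001,-0.055],0],
  [1,[0.002,-0.001,-0.062],0],
  [1,[0.002,-0.001,-0.062],0],
])

```text
time: 10.65
tool_pos: [479.5, 307.8, 15.7]
tcp_rot: [180.0, 0.3, -179.7]
ft_force: [-0.5, 0.2, 0.9]
finger_gap: 85.3
```

apply_moves([
  [0.5,[0,0,0],0],
  [0.5,[0,0,0],0],
  [0.5,[0,0,0],0],
  [0.5,[0,0,0],0],
  [0.5,[0,0,0],0],
])

```text
time: 11.28
tool_pos: [480.8, 308.1, 17.6]
tcp_rot: [179.9, 0.4, -179.7]
ft_force: [-0.6, -3.2, 6.4]
finger_gap: 58.3
```

apply_moves([
  [0.5,[0,0,0.01],0],
  [0.5,[0,0,0.04],0],
  [0.5,[0,0,0.09],0],
  [0.5,[0.03,-0.06,0.1],0],
  [0.5,[0.05,-0.12,0.1],0],
])

```text
time: 11.9
tool_pos: [530.8, 193.6, 120.7]
tcp_rot: [179.9, 0.7, -179.5]
ft_force: [1.3, -1.3, -3.2]
finger_gap: 58.5
```

apply_moves([
  [0.5,[0.14,-0.29,0],0],
  [0.5,[0.14,-0.29,0],0],
  [0.5,[0.14,-0.29,0],0],
  [0.5,[0.14,-0.29,0],0],
  [0.5,[0.14,-0.29,0],0],
])

```text
time: 12.52
tool_pos: [667.0, -88.8, 121.5]
tcp_rot: [179.9, 0.7, -179.5]
ft_force: [0.3, 0.5, -2.2]
finger_gap: 58.5
```

apply_moves([
  [0.5,[-0.002,-0.006,-0.03],0],
  [0.5,[-0.002,-0.006,-0.06],0],
  [0.5,[-0.002,-0.006,-0.085],0],
  [0.5,[-0.002,-0.006,-0.092],0],
  [0.5,[-0.002,-0.006,-0.092],0],
])

```text
time: 13.15
tool_pos: [664.9, -94.7, 29.9]
tcp_rot: [179.9, 0.7, -179.5]
ft_force: [0.3, -0.5, -3.5]
finger_gap: 58.6
```

apply_moves([
  [0.5,[0,0,-0.003],0],
  [0.5,[0,0,-0.006],0],
  [0.5,[0,0,-0.008],0],
  [0.5,[0,0,-0.009],0],
])

```text
time: 13.65
tool_pos: [664.9, -94.7, 20.9]
tcp_rot: [179.9, 0.7, -179.5]
ft_force: [-0.6, -0.3, -2.1]
finger_gap: 58.3
```

apply_moves([
  [0.5,[0,0,-0.001],0],
  [0.5,[0,0,-0.002],0],
  [0.5,[0,0,-0.002],0],
])

```text
time: 14.02
tool_pos: [665.1, -94.7, 20.6]
tcp_rot: [179.9, 0.7, -179.5]
ft_force: [-7.3, 0.9, 10.2]
finger_gap: 57.9
```

Contact with the floor; release and rise, then go on to the ribbed pulley at about (428,-143).

apply_moves([
  [0.77,[0,0,0],0],
  [0.77,[0,0,0],0],
  [0.77,[0,0,0],0],
])

```text
time: 14.4
tool_pos: [665.2, -94.7, 20.6]
tcp_rot: [179.9, 0.7, -179.5]
ft_force: [0.1, -0.1, -0.4]
finger_gap: 65.7
```

apply_moves([
  [0.77,[0,0,0.02],0],
  [0.77,[0,0,0.06],0],
  [0.9,[-0.03,0,0.1],0],
  [1,[-0.09,-0.01,0.1],0],
  [1,[-0.15,-0.03,0.1],0],
])

```text
time: 15.02
tool_pos: [515.5, -124.6, 123.0]
tcp_rot: [179.9, 0.9, -179.4]
ft_force: [0.2, -1.3, 1.0]
finger_gap: 85.3
```

apply_moves([
  [1,[-0.05,-0.019,0],-0.01],
  [1,[-0.087,-0.019,-0.02],-0.01],
  [1,[-0.087,-0.019,-0.05],-0.01],
  [1,[-0.087,-0.019,-0.05],-0.01],
])

```text
time: 15.52
tool_pos: [427.2, -143.2, 72.4]
tcp_rot: [179.9, 0.8, 180.0]
ft_force: [-1.0, -0.2, 0.3]
finger_gap: 85.4
```

```bash
python3 - <<'E'
from h import *
print(sense()["tool_pos"])
s=optics.snapshot("side"); im=s["color"]; u,v=proj(s,[530,-150,20])[0].astype(int)
cv2.imwrite("pics/side5.png",cv2.resize(im[v-85:v+65,u-90:u+90],None,fx=4,fy=4,interpolation=cv2.INTER_CUBIC))
E
```

```text
[ 427.16498686 -143.23175955   72.41374993]
```

View pics/side5.png

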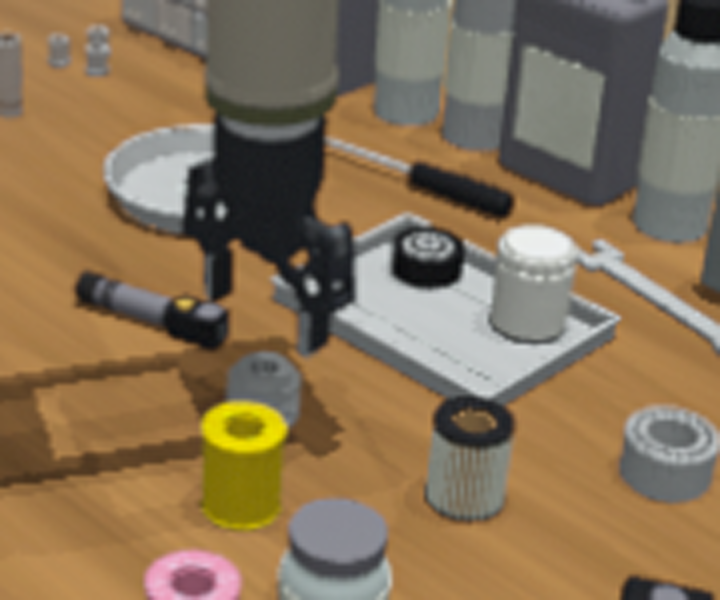

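apply_moves([
  [1,[0.002,0,-0.03],0],
  [1,[0.002,0,-0.05],0],
  [1,[0.002,0,-0.057],0],
  [1,[0.002,0,-0.057],0],
])

```text
time: 16.08
tool_pos: [431.3, -143.8, 17.7]
tcp_rot: [180.0, 0.9, -180.0]
ft_force: [0.1, 0.8, -0.1]
finger_gap: 85.1
```

apply_moves([
  [0.4,[0,0,0],0],
  [0.4,[0,0,0],0],
  [0.4,[0,0,0],0],
  [0.4,[0,0,0],0],
  [0.4,[0,0,0],0],
])

```text
time: 16.7
tool_pos: [432.4, -144.4, 19.2]
tcp_rot: [-180.0, 1.1, -180.0]
ft_force: [-2.3, 0.7, 7.2]
finger_gap: 50.5
```

apply_moves([
  [0.4,[0,0,0],0],
  [0.4,[0,0,0.01],0],
  [0.4,[0,0,0.04],0],
  [0.4,[0,0,0.09],0],
  [0.4,[0,0,0.1],0],
])

```text
time: 17.32
tool_pos: [434.6, -145.4, 123.4]
tcp_rot: [-179.8, 1.4, -180.0]
ft_force: [1.5, -0.6, -3.1]
finger_gap: 50.4
```

apply_moves([
  [0.4,[0.218,0.276,0],0],
  [0.4,[0.218,0.276,0],0],
  [0.4,[0.218,0.276,0],0],
  [0.4,[0.218,0.276,0],0],
  [0.4,[0.218,0.276,0],0],
])

```text
time: 17.95
tool_pos: [627.9, 101.2, 121.4]
tcp_rot: [-179.8, 1.3, -180.0]
ft_force: [-0.0, -0.6, -2.9]
finger_gap: 50.6
```

apply_moves([
  [0.4,[0.025,0.03,0],0],
  [0.4,[0.025,0.03,-0.03],0],
  [0.4,[0.025,0.03,-0.06],0],
  [0.4,[0.025,0.03,-0.08],0],
  [0.4,[0.025,0.03,-0.08],0],
])

```text
time: 18.58
tool_pos: [650.5, 130.8, 38.2]
tcp_rot: [-179.8, 1.0, -180.0]
ft_force: [-0.1, -0.6, -3.2]
finger_gap: 50.3
```

```bash
python3 - <<'E'
from h import *
print(sense()["tool_pos"])
s=optics.snapshot("side"); im=s["color"]; u,v=proj(s,[620,130,20])[0].astype(int)
cv2.imwrite("pics/side6.png",cv2.resize(im[v-85:v+45,u-70:u+70],None,fx=4,fy=4,interpolation=cv2.INTER_CUBIC))
E
```

```text
[650.53700211 130.77235576  38.18213711]
```

View pics/side6.png

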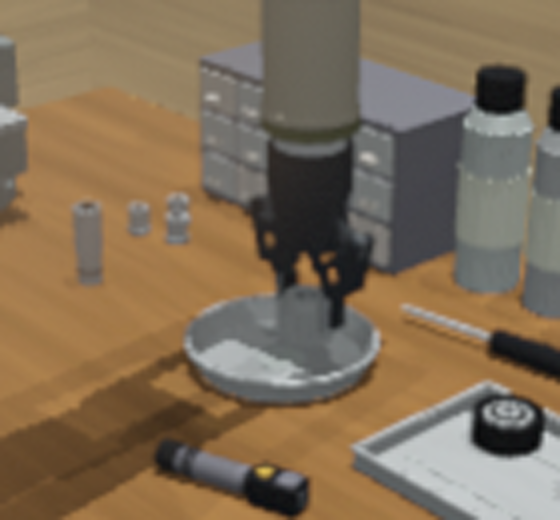

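apply_moves([
  [0.4,[0,0,-0.005],0],
  [0.4,[0,0,-0.01],0],
  [0.4,[0,0,-0.013],0],
  [0.4,[0,0,-0.014],0],
])

```text
time: 19.12
tool_pos: [652.0, 130.9, 26.3]
tcp_rot: [-179.8, 1.2, -180.0]
ft_force: [0.6, 0.2, -3.5]
finger_gap: 50.3
```

apply_moves([
  [0.4,[0,0,-0.001],0],
  [0.4,[0,0,-0.002],0],
  [0.4,[0,0,-0.002],0],
])

```text
time: 19.5
tool_pos: [651.9, 130.9, 24.2]
tcp_rot: [-179.8, 1.1, -180.0]
ft_force: [0.4, 0.5, -2.2]
finger_gap: 50.3
```

apply_moves([
  [0.4,[0,0,-0.001],0],
  [0.4,[0,0,-0.002],0],
  [0.4,[0,0,-0.002],0],
])

```text
time: 19.88
tool_pos: [652.1, 131.0, 22.5]
tcp_rot: [-179.8, 1.2, -180.0]
ft_force: [-1.2, -0.2, -1.5]
finger_gap: 50.6
```

apply_moves([
  [0.4,[0,0,-0.001],0],
  [0.4,[0,0,-0.0015],0],
  [0.4,[0,0,-0.0015],0],
])

```text
time: 20.25
tool_pos: [652.1, 130.9, 22.4]
tcp_rot: [-179.8, 1.2, -180.0]
ft_force: [-7.5, -1.3, 8.8]
finger_gap: 50.6
```

Down on the floor; release, rise, and head for the cartridge filter (462,-306).

apply_moves([
  [0.7,[0,0,0],0],
  [0.7,[0,0,0],0],
  [0.7,[0,0,0],0],
])

```text
time: 20.62
tool_pos: [652.3, 131.0, 22.4]
tcp_rot: [-179.8, 1.2, -180.0]
ft_force: [-0.2, 0.2, -0.4]
finger_gap: 59.5
```

apply_moves([
  [0.7,[0,0,0.02],0],
  [0.7,[0,0,0.06],0],
  [0.9,[0,0,0.11],0],
  [1,[-0.02,-0.05,0.12],0],
  [1,[-0.04,-0.1,0.12],0],
])

```text
time: 21.25
tool_pos: [613.7, 30.3, 146.5]
tcp_rot: [-179.8, 1.5, -179.9]
ft_force: [-0.6, -0.7, -0.7]
finger_gap: 85.4
```

apply_moves([
  [1,[-0.14,-0.33,0],0],
  [1,[-0.14,-0.33,0],0],
  [1,[-0.14,-0.33,0],0],
  [1,[-0.14,-0.33,0],0],
  [1,[-0.14,-0.33,0],0],
])

```text
time: 21.88
tool_pos: [491.0, -259.3, 148.0]
tcp_rot: [-179.7, 1.6, -179.9]
ft_force: [1.4, -0.0, 0.5]
finger_gap: 85.1
```

apply_moves([
  [1,[-0.029,-0.047,0],0],
  [1,[-0.029,-0.047,-0.02],0],
  [1,[-0.029,-0.047,-0.05],0],
  [1,[-0.029,-0.047,-0.05],0],
])

```text
time: 22.38
tool_pos: [460.6, -305.4, 96.8]
tcp_rot: [-179.8, 1.5, -179.9]
ft_force: [-0.3, 0.5, -0.1]
finger_gap: 85.4
```

```bash
python3 - <<'E'
from h import *
print(sense()["tool_pos"])
s=optics.snapshot("side"); im=s["color"]; u,v=proj(s,[500,-300,30])[0].astype(int)
cv2.imwrite("pics/side7.png",cv2.resize(im[v-85:v+45,u-70:u+70],None,fx=4,fy=4,interpolation=cv2.INTER_CUBIC))
E
```

```text
[ 460.57260004 -305.42412225   96.76804401]
```

View pics/side7.png

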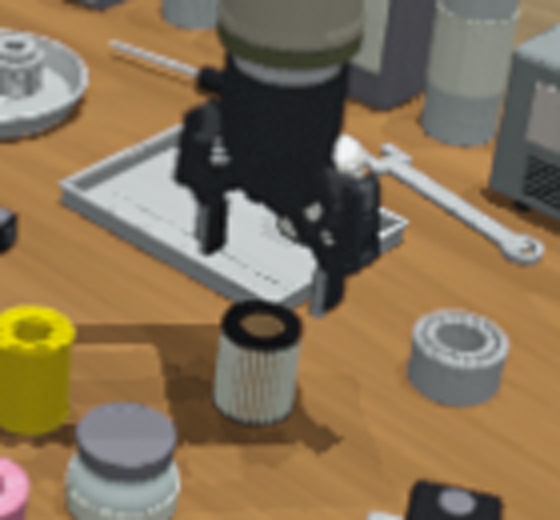

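apply_moves([
  [1,[0.001,0,-0.03],0],
  [1,[0.001,0,-0.055],0],
  [1,[0.001,0,-0.062],0],
  [1,[0.001,0,-0.062],0],
])

```text
time: 22.92
tool_pos: [463.3, -306.2, 37.6]
tcp_rot: [-179.7, 1.6, -179.9]
ft_force: [0.7, -0.2, 0.3]
finger_gap: 85.3
```

apply_moves([
  [0.4,[0,0,0],0],
  [0.4,[0,0,0],0],
  [0.4,[0,0,0],0],
  [0.4,[0,0,0],0],
  [0.4,[0,0,0],0],
], grip_force=35)

```text
time: 23.55
tool_pos: [464.4, -306.9, 39.4]
tcp_rot: [-179.6, 1.8, -179.9]
ft_force: [-1.0, 1.1, 5.8]
finger_gap: 53.3
```

apply_moves([
  [0.4,[0,0,0],0],
  [0.4,[0,0,0.01],0],
  [0.4,[0,0,0.04],0],
  [0.4,[0,0,0.09],0],
  [0.4,[0,0,0.1],0],
])

```text
time: 24.18
tool_pos: [466.5, -308.7, 144.6]
tcp_rot: [-179.3, 2.1, -179.9]
ft_force: [0.5, -0.9, -1.5]
finger_gap: 53.5
```

apply_moves([
  [0.4,[0.12,0.44,0],0],
  [0.4,[0.12,0.44,0],0],
  [0.4,[0.12,0.44,0],0],
  [0.4,[0.12,0.44,0],0],
  [0.4,[0.12,0.44,0],0],
])

```text
time: 24.8
tool_pos: [548.1, -4.0, 142.8]
tcp_rot: [-179.3, 2.1, -179.9]
ft_force: [0.9, -0.1, -0.9]
finger_gap: 53.4
```

apply_moves([
  [0.4,[0.03,0.14,0],0],
  [0.4,[0.03,0.14,0],0],
  [0.4,[0.03,0.14,0],0],
  [0.4,[0.03,0.14,0],0],
])

```text
time: 25.3
tool_pos: [577.7, 137.1, 142.2]
tcp_rot: [-179.3, 2.0, -179.7]
ft_force: [0.6, -0.4, -0.6]
finger_gap: 53.2
```

apply_moves([
  [0.4,[0.009,-0.006,-0.03],0],
  [0.4,[0.009,-0.006,-0.06],0],
  [0.4,[0.009,-0.006,-0.075],0],
  [0.4,[0.009,-0.006,-0.08],0],
  [0.4,[0.009,-0.006,-0.08],0],
])

```text
time: 25.92
tool_pos: [587.1, 130.7, 62.8]
tcp_rot: [-179.3, 2.1, -179.8]
ft_force: [-0.2, -0.1, -0.4]
finger_gap: 53.2
```

```bash
python3 - <<'E'
from h import *
print(sense()["tool_pos"])
for c in ("side","top"):
    s=optics.snapshot(c); im=s["color"]; u,v=proj(s,[620,130,20])[0].astype(int)
    cv2.imwrite(f"pics/{c}8.png",cv2.resize(im[v-65:v+45,u-70:u+70],None,fx=4,fy=4,interpolation=cv2.INTER_CUBIC))
E
```

```text
[587.06575792 130.6837511   62.83504345]
```

View pics/side8.png

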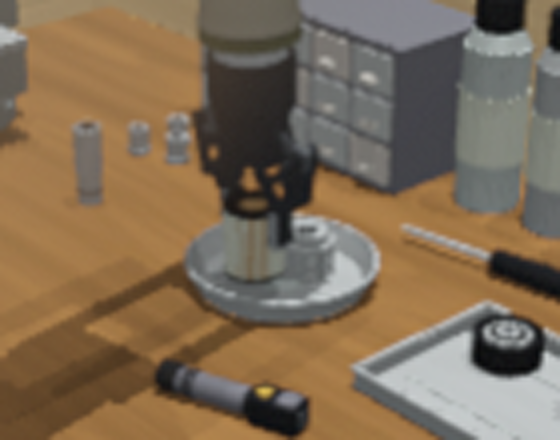

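View pics/top8.png

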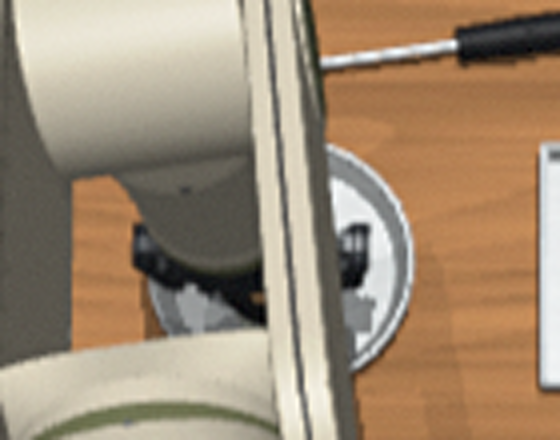

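apply_moves([
  [0.4,[-0.002,0,-0.006],0],
  [0.4,[-0.002,0,-0.012],0],
  [0.4,[-0.002,0,-0.016],0],
  [0.4,[-0.002,0,-0.017],0],
])

```text
time: 26.52
tool_pos: [585.2, 131.0, 46.0]
tcp_rot: [-179.3, 2.1, -179.7]
ft_force: [0.5, 0.2, -0.7]
finger_gap: 53.0
```

apply_moves([
  [0.4,[0,0,-0.001],0],
  [0.4,[0,0,-0.002],0],
  [0.4,[0,0,-0.002],0],
])

```text
time: 26.9
tool_pos: [585.2, 131.1, 44.0]
tcp_rot: [-179.3, 2.1, -179.7]
ft_force: [0.3, 0.1, -0.3]
finger_gap: 53.4
```

apply_moves([
  [0.4,[0,0,-0.001],0],
  [0.4,[0,0,-0.002],0],
  [0.4,[0,0,-0.002],0],
])

```text
time: 27.28
tool_pos: [585.6, 131.1, 42.6]
tcp_rot: [-179.3, 2.1, -179.7]
ft_force: [-1.9, -1.1, 3.4]
finger_gap: 53.6
```

Contact. Release, rise, and turn for the coil.

apply_moves([
  [0.72,[0,0,0],0],
  [0.72,[0,0,0],0],
  [0.72,[0,0,0],0],
])

```text
time: 27.65
tool_pos: [585.5, 131.1, 42.5]
tcp_rot: [-179.3, 2.1, -179.7]
ft_force: [0.4, 0.5, 1.4]
finger_gap: 61.3
```

apply_moves([
  [0.72,[0,0,0.02],0],
  [0.72,[0,0,0.06],0],
  [0.72,[0,0,0.09],0],
  [0.72,[-0.05,-0.05,0.09],-0.15],
  [0.72,[-0.1,-0.1,0.09],-0.33],
])

```text
time: 28.28
tool_pos: [497.1, 42.0, 134.7]
tcp_rot: [-179.4, 2.3, 161.1]
ft_force: [0.2, -0.8, -0.0]
finger_gap: 61.2
```

apply_moves([
  [0.7,[-0.051,-0.036,-0.02],-0.18],
  [0.7,[-0.051,-0.036,-0.04],-0.37],
  [0.7,[-0.051,-0.036,-0.04],-0.56],
  [0.7,[-0.051,-0.036,-0.04],-0.74],
  [0.7,[-0.051,-0.036,-0.04],-0.94],
])

```text
time: 28.9
tool_pos: [446.8, 5.9, 96.2]
tcp_rot: [-179.5, 2.3, 107.6]
ft_force: [-0.1, -0.2, 0.4]
finger_gap: 60.0
```

apply_moves([
  [0.7,[0,0,0],0],
  [0.7,[0,0,0],0],
])

```text
time: 29.15
tool_pos: [447.3, 5.9, 97.2]
tcp_rot: [-179.5, 2.4, 107.9]
ft_force: [-1.0, 0.4, 1.0]
finger_gap: 59.9
```

```bash
python3 - <<'E'
from h import *
print(sense()["tool_pos"])
for c in ("side","top"):
    s=optics.snapshot(c); im=s["color"]; u,v=proj(s,[447,0,20])[0].astype(int)
    cv2.imwrite(f"pics/{c}9.png",cv2.resize(im[v-75:v+45,u-70:u+70],None,fx=4,fy=4,interpolation=cv2.INTER_CUBIC))
E
```

```text
[447.33189413   5.85169461  97.20066184]
```

View pics/side9.png

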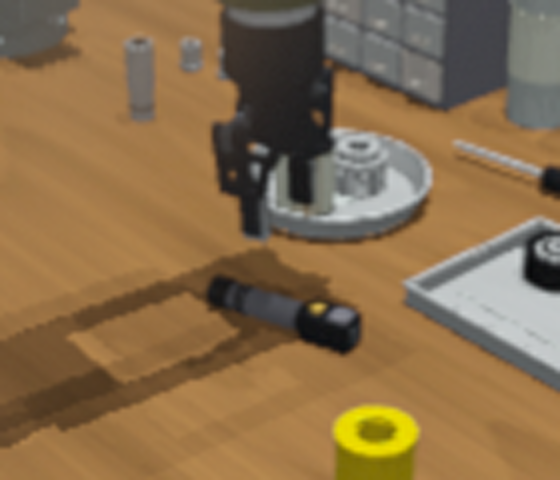

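View pics/top9.png

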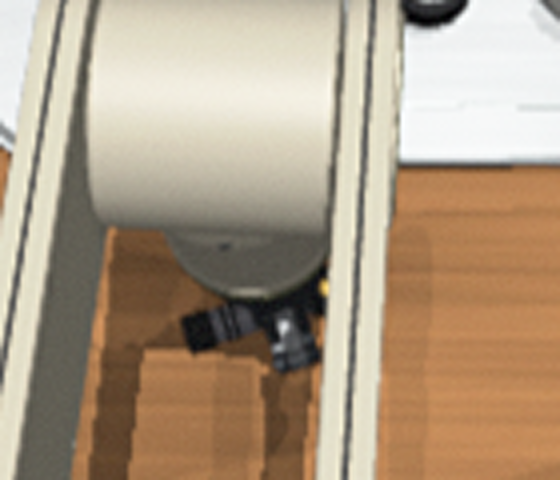

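apply_moves([
  [0.6,[-0.001,0,-0.04],0],
  [0.6,[-0.001,0,-0.07],0],
  [0.6,[-0.001,0,-0.08],0],
  [0.6,[-0.001,0,-0.082],0],
  [0.6,[-0.001,0,-0.082],0],
])

```text
time: 29.88
tool_pos: [446.9, 5.8, 15.8]
tcp_rot: [-179.6, 2.4, 107.8]
ft_force: [0.8, 0.3, -0.6]
finger_gap: 51.3
```

apply_moves([
  [0.1,[0,0,0],0],
  [0.1,[0,0,0],0],
  [0.1,[0,0,0],0],
  [0.1,[0,0,0],0],
  [0.1,[0,0,0],0],
], grip_force=60)

```text
time: 30.5
tool_pos: [448.0, 5.7, 17.2]
tcp_rot: [-179.7, 2.4, 107.8]
ft_force: [-2.2, -0.2, 7.9]
finger_gap: 19.8
```

apply_moves([
  [0.1,[0,0,0],0],
  [0.1,[0,0,0],0],
])

```text
time: 30.75
tool_pos: [448.1, 5.8, 17.3]
tcp_rot: [-179.7, 2.4, 107.8]
ft_force: [0.1, -0.1, -2.0]
finger_gap: 19.7
```

apply_moves([
  [0.1,[0,0,0.01],0],
  [0.1,[0,0,0.04],0],
  [0.1,[0,0,0.08],0],
  [0.1,[0.04,-0.05,0.08],-0.15],
  [0.1,[0.08,-0.1,0.08],-0.3],
])

```text
time: 31.38
tool_pos: [528.2, -92.8, 99.7]
tcp_rot: [-179.9, 2.5, 90.4]
ft_force: [0.0, 0.0, -1.4]
finger_gap: 19.8
```

```bash
python3 - <<'E'
from h import *
print(sense()["tool_pos"],sense()["tcp_rot"],sense()["finger_gap"])
for c in ("side","top"):
    s=optics.snapshot(c); im=s["color"]; u,v=proj(s,[550,-100,20])[0].astype(int)
    cv2.imwrite(f"pics/{c}10.png",cv2.resize(im[v-75:v+45,u-70:u+70],None,fx=4,fy=4,interpolation=cv2.INTER_CUBIC))
E
```

```text
[528.16067689 -92.79636116  99.70297379] [-179.92566489    2.46304647   90.43322884] 19.827732770907467
```

View pics/side10.png

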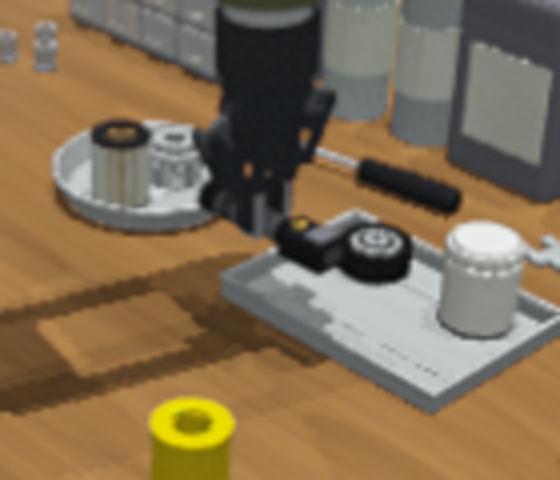

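View pics/top10.png

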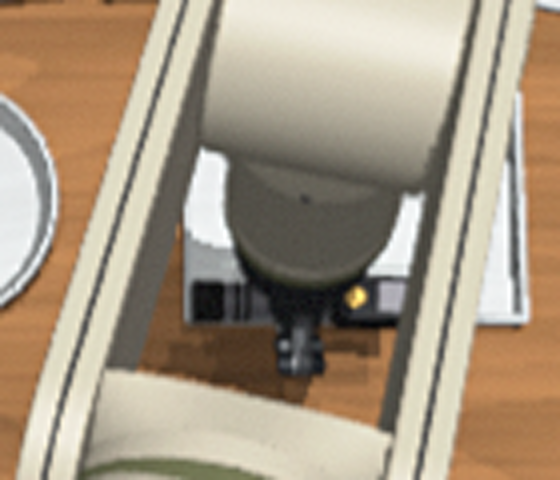

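apply_moves([
  [0.1,[0.025,-0.025,0],0],
  [0.1,[0.051,-0.05,0],0],
  [0.1,[0.051,-0.05,-0.03],0],
  [0.1,[0.051,-0.05,-0.06],0],
  [0.1,[0.051,-0.05,-0.065],0],
])

```text
time: 32.1
tool_pos: [577.6, -145.4, 30.2]
tcp_rot: [-179.5, 2.4, 90.2]
ft_force: [-1.6, 0.4, -2.4]
finger_gap: 19.9
```

```bash
python3 - <<'E'
from h import *
print(sense()["tool_pos"],sense()["tcp_rot"],sense()["finger_gap"])
for c in ("side","top"):
    s=optics.snapshot(c); im=s["color"]; u,v=proj(s,[600,-120,20])[0].astype(int)
    cv2.imwrite(f"pics/{c}11.png",cv2.resize(im[v-75:v+45,u-70:u+70],None,fx=4,fy=4,interpolation=cv2.INTER_CUBIC))
E
```

```text
[ 577.60091947 -145.43114621   30.16554124] [-179.49907582    2.42591304   90.22638008] 19.90266462329938
```

View pics/side11.png

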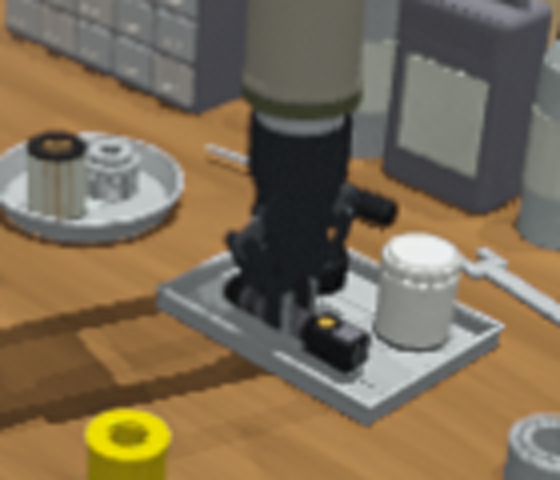

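View pics/top11.png

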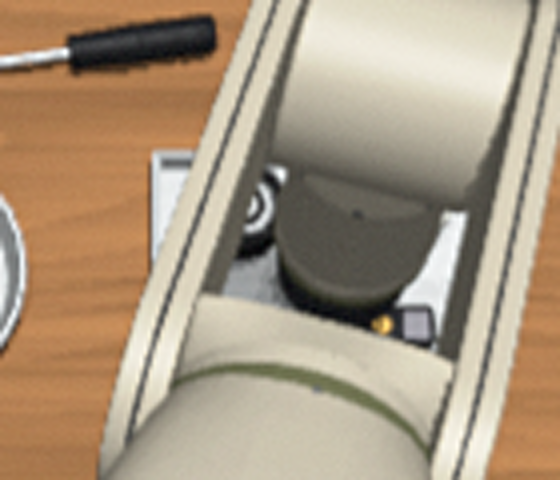

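apply_moves([
  [0.1,[0.002,0.001,-0.003],0],
  [0.1,[0.002,0.001,-0.006],0],
  [0.1,[0.002,0.001,-0.007],0],
  [0.1,[0.002,0.001,-0.007],0],
])

```text
time: 32.7
tool_pos: [581.5, -145.0, 25.7]
tcp_rot: [-179.7, 2.5, 90.2]
ft_force: [-0.5, -0.0, -1.5]
finger_gap: 19.7
```

apply_moves([
  [0.1,[0,0,-0.001],0],
  [0.1,[0,0,-0.002],0],
  [0.1,[0,0,-0.002],0],
])

```text
time: 33.08
tool_pos: [581.3, -144.9, 23.5]
tcp_rot: [-179.7, 2.5, 90.2]
ft_force: [0.3, -0.3, -2.2]
finger_gap: 19.7
```

apply_moves([
  [0.1,[-0.001,0,-0.001],0],
  [0.1,[-0.001,0,-0.002],0],
  [0.1,[-0.001,0,-0.002],0],
])

```text
time: 33.45
tool_pos: [580.2, -144.9, 21.4]
tcp_rot: [-179.7, 2.5, 90.2]
ft_force: [0.3, 0.3, -1.5]
finger_gap: 19.7
```

apply_moves([
  [0.1,[0,0,-0.001],0],
  [0.1,[0,0,-0.0015],0],
  [0.1,[0,0,-0.0015],0],
])

```text
time: 33.83
tool_pos: [580.3, -145.0, 20.2]
tcp_rot: [-179.7, 2.5, 90.2]
ft_force: [-2.3, 0.4, 2.6]
finger_gap: 19.4
```

apply_moves([
  [0.36,[0,0,0],0],
  [0.36,[0,0,0],0],
  [0.36,[0,0,0],0],
])

```text
time: 34.2
tool_pos: [580.4, -145.0, 20.2]
tcp_rot: [-179.7, 2.5, 90.2]
ft_force: [0.6, 0.3, -0.2]
finger_gap: 30.8
```

apply_moves([
  [0.36,[0,0,0.01],0],
  [0.36,[0,0,0.04],0],
  [0.36,[0,0,0.09],0],
  [0.36,[-0.05,0.05,0.13],0],
  [0.36,[-0.1,0.1,0.13],0],
])

```text
time: 34.83
tool_pos: [499.5, -62.6, 151.7]
tcp_rot: [179.9, 2.6, 90.1]
ft_force: [0.1, 1.4, 0.2]
finger_gap: 30.8
```

apply_moves([
  [0.36,[-0.06,0.25,0.05],0],
  [0.36,[-0.06,0.25,0.05],0],
  [0.36,[-0.06,0.25,0.05],0],
  [0.36,[-0.06,0.25,0.05],0],
  [0.36,[-0.06,0.25,0.05],0],
])

```text
time: 35.45
tool_pos: [439.1, 190.8, 203.8]
tcp_rot: [179.8, 2.5, 90.4]
ft_force: [1.0, -1.1, 0.1]
finger_gap: 30.4
```

apply_moves([
  [0.36,[-0.1,0.2,0.05],0],
  [0.36,[-0.1,0.2,0.05],0],
  [0.36,[-0.1,0.2,0.05],0],
  [0.36,[-0.1,0.2,0.05],0],
  [0.36,[-0.1,0.2,0.05],0],
])

```text
time: 36.08
tool_pos: [338.4, 392.8, 255.0]
tcp_rot: [179.7, 2.4, 90.6]
ft_force: [0.4, -0.7, -0.7]
finger_gap: 30.8
```

```bash
python3 - <<'E'
from fit import *
S={c:optics.snapshot(c) for c in ("top","side")}
print(sense()["tool_pos"],sense()["time"])
X=dict(spin_filter_mid=(665,-199),cartridge_filter_mid=(586,131),idler_pulley_mid=(665,-95),ribbed_pulley_mid=(652,131),wheel_bearing_mid=(587,-382),deep_socket_mid=(594,384))
for n,x in X.items():
    for o in fitc(S,n,x,PROF[n])[1:]: print(n,o)
for d in spotter.masks_of(S["top"],"ignition_coil_mid")[:1]:
    cc,_=cv2.findContours(d["mask"].astype(np.uint8),0,1); cc=max(cc,key=len); rr=cv2.minAreaRect(cc); b=cv2.boxPoints(rr); print("coil",d["p"],rr,[ray(S["top"],p,16)[:2].round(1) for p in b])
for c in S:
    im=S[c]["color"]; u,v=proj(S[c],[620,-10,20])[0].astype(int)
    cv2.imwrite(f"pics/{c}12.png",cv2.resize(im[v-75:v+75,u-110:u+110],None,fx=3.6,fy=3.6,interpolation=cv2.INTER_CUBIC)[:600])
E
```

```text
[339.43170434 390.35062724 253.75358663] 36.175
spin_filter_mid (('top',), array([ 667.7, -200. ]), np.float64(0.07))
cartridge_filter_mid (('top',), array([585.5, 132.6]), np.float64(0.043))
idler_pulley_mid (('top',), array([665.4, -94. ]), np.float64(0.113))
idler_pulley_mid (('side',), array([669.6, -87.3]), np.float64(0.072))
ribbed_pulley_mid (('top',), array([650.5, 131.5]), np.float64(0.126))
ribbed_pulley_mid (('side',), array([656.9, 138.4]), np.float64(0.104))
wheel_bearing_mid (('top',), array([ 586.9, -381.9]), np.float64(0.045))
wheel_bearing_mid (('side',), array([ 588.9, -381.5]), np.float64(0.096))
deep_socket_mid (('top',), array([592.2, 381.2]), np.float64(0.152))
coil 0.63 ((308.5, 151.5), (13.0, 51.0), 90.0) [array([598.9, -83.8]), array([ 599.3, -216. ]), array([ 564.4, -215. ]), array([564. , -83.5])]
```

View pics/side12.png

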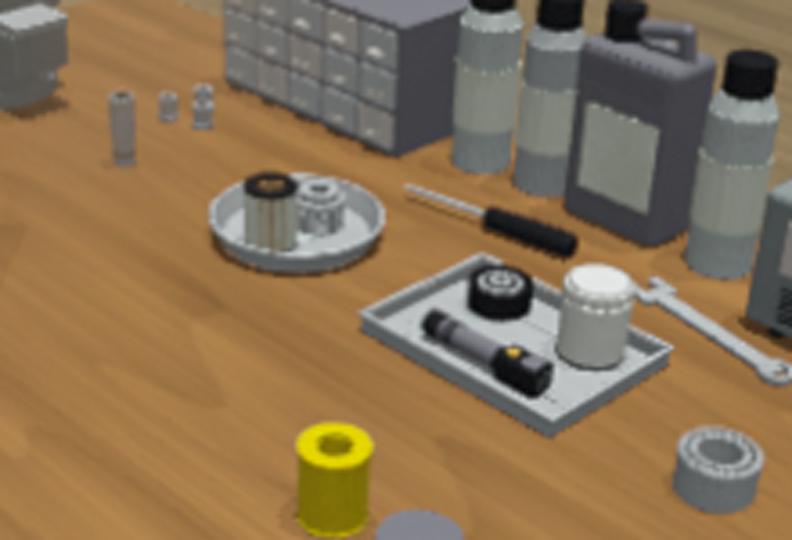

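View pics/top12.png

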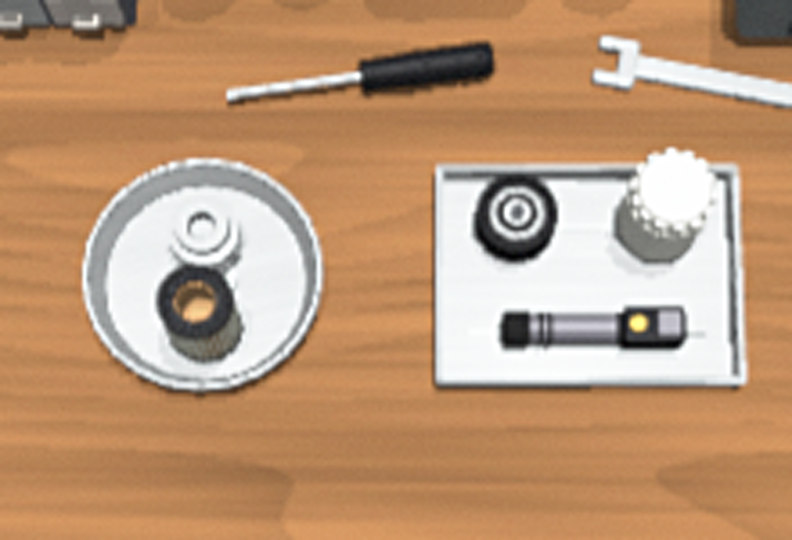

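```bash
python3 - <<'E'
from bench import hand_in
print(hand_in())
E
```

```text
the job is handed in; nothing more can be done
None
```

The job is handed in at about 36 s of the 134 s allowed. All five parts are in place. `hand_in()` reports no verdict, so what follows is from my own checks.

- **Tray:** The spin-on filter, the smooth idler pulley and the coil are on the tray floor. The coil lies along the long side, within about a degree in the top picture.
- **Dish:** The pleated cartridge filter and the ribbed pulley are side by side on the floor, about 31–35 mm from its centre (limit 56 mm).
- **How they went down:** I lowered each part until the wrist force showed contact, about 3 mm above its height on the bench, which is the floor thickness. Only then did I release it. The final pictures show everything upright or flat, with nothing on top of anything else.
- **Left alone:** The wheel bearing and deep socket fit at the same positions as at the start, and I did not touch the pink and yellow look-alikes.

**Tightest margin:** The spin filter measures about 47 mm across the tray from its centre, against a limit of 50 mm. That is close to my measuring accuracy, but standing on the floor inside the wall keeps it within about 47 mm.

**Weak or disagreeing checks:**
- The two cameras differ by 4–9 mm for the idler and ribbed pulleys. I took the top camera, which agrees with where the arm set them down.
- The final side-camera fit found no match for either filter or the socket, so those positions come from the top camera alone.

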